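# Mesh the splined burr key in the rail-mounted coffee grinder and hold it down

### The job

The coffee grinder stands on a carrier that slides on a rail: first push the carrier by its post along the rail, leftwards as the robot sees it, until it drops into the detent of the work station. Then take the four-splined burr key (the one with the square grip) out of its stand, turn it until its splines mesh with the cross-shaped socket on top of the grinder, slide it in and press it fully home against the spring catch at the bottom. Finish while holding the key: keep gripping it and pressing it down, the carrier still in its detent, and leave the brush, the lid box and the other pantry things undisturbed.

Things in the scene. Friction and masses are not known exactly. Their poses are not given: they have to be found in the camera images.
- carrier (a joint): Travel of the grey carrier along the rail's +y in m: starts at 0 to 0.05; about 0.8 N friction. Work-station detent at 0.130: a sprung ball under the carrier rides over a bar (about 5.5 N in all, at 0.113 to 0.122) into the notch and centres from within 5 mm. A second bar follows, and the rail ends at 0.165: do not push past the notch (an overshot carrier can be pushed back).
- rail: Fixed aluminium rail, 90 mm wide, 280 mm long along its y axis, with dark end blocks; z up. Origin on the table under the carrier's centre line. In this frame the grinder's axis is at x = 0, y = -0.085 + carrier travel, so at y = 0.045 in the detent. Two dark cross bars in the rail bed, 16 mm apart, mark the notch between them.
- push_post (a point): Upright steel post, 16 mm in diameter, on the carrier's arm on the robot's side, 90 mm from the grinder's axis. It stands from 34 to 94 mm above the table; this point is on its axis at 79 mm. Axes as the rail's. Push its -y side, or pinch it, to slide the carrier along +y. The arm under it is 30 mm wide, its top 34 mm above the table.
- socket (a point): Centre of the mouth of the grinder's socket, 100 mm above the table, on the square steel head (50 mm wide). A flared ring (43 mm inside, narrowing to 30 mm over 8 mm) leads to a cross of two slots, 10 mm wide, 30 mm long, along this point's x and y, parallel to the head's sides. z up. The head starts at any angle (a quarter turn looks the same), held by friction of 0.2 N m.
- catch (a joint): How far the black spring catch at the socket's bottom is pressed, in m: 0 at rest (its top 24 mm below the socket's mouth), 0.006 fully down (30 mm below the mouth). It takes 3.3 N to start, 8.3 N at 0.0045, 10 N fully down, and lifts the key again if let go.
- key_grip (a point): Middle of the burr key's black square grip, 24 x 24 mm, 44 mm tall. Key: 104 mm long, 0.08 to 0.17 kg, standing upright in a stand, this point 88 mm above the table at the start. Under the grip are a collar 34 mm across (top 22 mm below this point), a 12 mm shank and the splines. z up along the key; x and y are square to the grip's flats and run along the splines.
- key_tip (a point): Middle of the key's foot, on its axis, 82 mm below key_grip; axes as key_grip. The foot is a cross of four steel splines, 26 mm across, 7 mm thick, 26 mm long, with rounded lower edges (a quarter turn looks the same).
- key: The whole burr key (the same place and axes as key_tip).
- stand_key: Fixed light wooden block, 52 x 52 mm, 34 mm tall, with a round hole 30 mm wide and 28 mm deep in which the key's foot stands loosely. Origin under its centre.
- brush: Bystander: a small wooden grinder brush with a round knob, 88 mm long, standing in a second stand just like the key's. Origin at its foot.
- lidbox_lid (a joint): Bystander: opening angle in rad (0 closed) of the hinged lid of the fixed wooden box, 130 x 180 x 80 mm, beyond the rail on the right.
- mug: Bystander: teal ceramic mug, 80 mm across, 85 mm tall.
- dripper: Bystander: clear plastic dripper cone standing wide end up, 96 mm across the top, 75 mm tall.
- spoon: Bystander: stainless measuring spoon, 130 mm long, lying flat.
- creamer: Bystander: small glass creamer with a steel cap, 52 mm across, 90 mm tall.
- filters: Bystander: cardboard box of filters, 60 x 100 x 60 mm.
Not all that is in view belongs to the job. What is shaped like the key but pink or turquoise is not meant.

How it is judged:
By the outcome, as a careful person would: the job done as asked, in the order asked, and still so for the second after the job is handed in, while the arm keeps its last pose, push and grip.
It also fails if it takes over 58 s, if anything falls off the work surface, if the arm or the gripper's body presses on something with over 40 N, if the wrist force passes 120 N, or if a joint passes its speed limit or range.

### The arm

A 6-joint arm with a two-finger parallel gripper is mounted at the origin on the work surface. World frame = base frame: x ahead of the robot, y to its left, z up, the work surface at z = 0. Lengths are in m, angles in rad, forces in N, time in s.
With the tool pointing down it reaches from about 0.275 to 0.75 m from the base axis. Payload 10.2 kg.
Tool frame: the origin (TCP) lies at the very end of the fingers, on their centre line; the grasp point (between the pads) lies manip.tcp_to_grasp behind it (manip.tcp_to_grasp is the distance from the TCP to the grasp point, in m); z points along the fingers, y is the line along which they close (so a half turn about z gives the same grasp; the last joint's range is limited). The gripper opens to 88 mm and grips with 3 to 60 N. Pads are 18 mm wide; open, the fingers measure 123 mm over their backs; the gripper's body (75 mm by 187 mm) begins 45 mm behind the grasp point.
Start: joints at [-1.327, 0.313, 1.498, -0, 1.331, -0.223], TCP at [0.236, -0.469, 0.239] pointing down, gripper open.
Joint ranges: [-2.94, 2.94], [-0.97, 2.17], [0.19, 2.56], [-1.23, 4.37], [0.02, 3.11], [-2.88, 2.88]. Speed limits (rad/s): [2.39, 2.39, 3.01, 3.14, 3.14, 3.14].

### API

Orientations are given as a unit quaternion [w, x, y, z].
In Python, from rig import manip, claw, optics, get_t, get_joint_positions, get_qd, get_joint_efforts, get_tool_pos, get_ee_rot, get_force, get_wrist_torque, get_finger_gap, get_grip_force gives the robot as it stands. Calls block until the motion is done:
- manip.movep(position, orientation): joint-space move of the TCP to a pose.
- manip.movel(position, rotation=None, speed=0.15, threshold=None): straight line of the TCP; rotation=None keeps the orientation; speed is the mean speed in m/s. With threshold (N) it stops when the force on the tool has changed by that much, and returns True; else False.
- manip.move_j(angles): joint-space move.
- claw.gripper_open() and claw.close(): open the fingers fully, or close them until they stop; the grip force is fixed at half the most.
- manip.dwell(seconds).
- manip.inverse_kinematics(position, orientation): joint angles nearest the present ones, or None.
- optics.camera(name): name is "scene" or "side" or "wrist"; returns the picture (384x512x3 uint8, blue, green, red); there is no depth.
- optics.get_calibration(name): a dict with "vertical_fov" (degrees; the focal length in pixels is half the picture's height over the tangent of half this angle, whatever the lens; pixels are square), "cx", "cy" (the principal point, pixels), "R" (3x3) and "t" (3): a world point X has camera coordinates R X + t. Camera axes: x right, y down, z forward; pixel columns grow to the right and rows downward; lengths in m; the calibration is good to about 2 mm. A picture is of the moment at which its call begins: read the wrist's pose just before it. get_calibration takes no time and is no camera call; for the wrist camera it gives the pose at the moment of the call.
A pose or a line that the arm cannot do raises manip.IKError and nothing moves.
- manip.sign_off(): hands the job in; it is judged then, once.
Readings, each from a call of its own:
- get_t(): time.
- get_joint_positions(): joint angles.
- get_qd(): joint speeds.
- get_joint_efforts(): joint torques, N m.
- get_tool_pos(): TCP position.
- get_ee_rot(): TCP orientation.
- get_force(): force on the tool from outside, world axes, zero at the start.
- get_wrist_torque(): the same for the moment, N m.
- get_finger_gap(): finger opening in m.
- get_grip_force(): force on a finger pad.
Only numpy, scipy, OpenCV 4.12 (cv2) and the standard library are available. Lean on these libraries where they do the work, as an engineer would, in place of code of your own. Each camera call takes 0.05 s, during which the arm holds its last target. There are 200 camera calls.

## Working session

There is one attempt and no reset: what is moved stays moved. The work goes in short steps, each a Python script; the robot and the scene stay as the last script left them, time stands still between calls to the robot, and variables do not carry over. Pictures are saved under pics/ and viewed, at most 10 in all, crops included, and the job is handed in when it is done.

```bash
mkdir -p pics; ls
python3 - <<'E'
from rig import *
import cv2,numpy as np
a=optics.camera("scene");b=optics.camera("side")
cv2.imwrite("pics/scene0.png",a);cv2.imwrite("pics/side0.png",b)
for n in("scene","side","wrist"):
    c=optics.get_calibration(n);R=np.array(c["R"]);print(n,c["vertical_fov"],c["cx"],c["cy"],(-R.T@np.array(c["t"])).round(3),R.round(2).tolist(),[k for k in c])
print(get_t(),manip.tcp_to_grasp,get_ee_rot(),get_tool_pos())
E
```

```text
pics
scene 45.30273319080568 254.5069678846755 185.49674744280182 [1.334 0.897 0.955] [[-0.75, 0.66, -0.02], [0.39, 0.42, -0.82], [-0.53, -0.62, -0.58]] ['vertical_fov', 'cx', 'cy', 'R', 't']
side 55.93867593566823 253.64602031425642 187.19271020423983 [0.283 0.604 0.673] [[-0.91, -0.42, 0.0], [-0.27, 0.57, -0.77], [0.33, -0.7, -0.63]] ['vertical_fov', 'cx', 'cy', 'R', 't']
wrist 61.05471783889839 252.381257196977 198.41417391864056 [ 0.31  -0.431  0.384] [[0.45, -0.89, -0.0], [-0.85, -0.43, 0.32], [-0.28, -0.14, -0.95]] ['vertical_fov', 'cx', 'cy', 'R', 't']
0.1 0.0187 [-5.47818927e-04  9.72884230e-01  2.31291968e-01 -7.60272381e-06] [ 0.23620185 -0.46863627  0.2382362 ]
```

View pics/scene0.png

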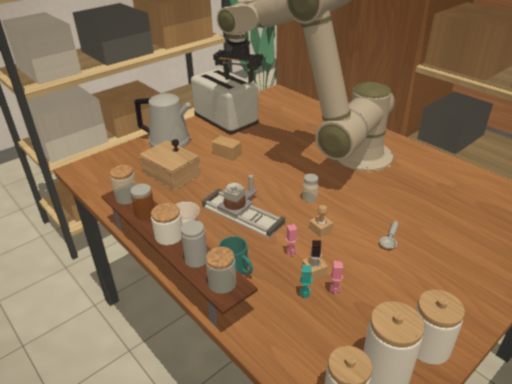

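View pics/side0.png

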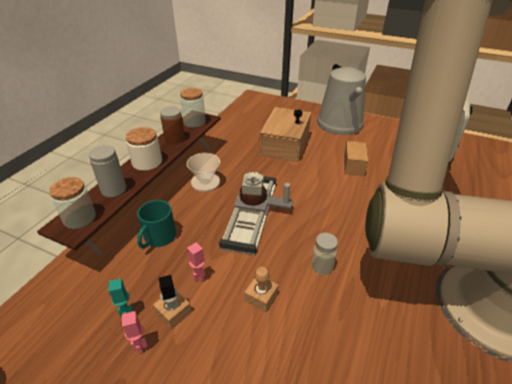

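Candidates for the key:
- Black square grip: scene (316,250), side (167,290). It stands in a wooden block, so I choose this one.
- Brush with round knob: scene (322,215), side (262,275).
- Pink: scene (292,240) and (337,277), side (197,262) and (133,330).
- Turquoise: scene (306,280), side (120,297).

The post is at scene (251,183) and side (287,190). The grinder head is at scene (235,188) and side (252,183).

```bash
cat > h.py <<'E'
from rig import *
import cv2,numpy as np
from scipy.spatial.transform import Rotation as Rot
def cam(n):
    c=optics.get_calibration(n);R=np.array(c["R"]);t=np.array(c["t"]);f=192/np.tan(np.radians(c["vertical_fov"])/2)
    return dict(R=R,t=t,K=np.array([[f,0,c["cx"]],[0,f,c["cy"]],[0,0,1]]),C=-R.T@t)
def ray(c,p):
    d=c["R"].T@np.linalg.inv(c["K"])@[p[0],p[1],1];return d/np.linalg.norm(d)
def plane(c,p,z):
    d=ray(c,p);return c["C"]+d*(z-c["C"][2])/d[2]
def tri(*obs):
    A=np.zeros((3,3));b=np.zeros(3)
    for c,p in obs:
        d=ray(c,p);M=np.eye(3)-np.outer(d,d);A+=M;b+=M@c["C"]
    X=np.linalg.solve(A,b);return X,max(np.linalg.norm(np.cross(X-c["C"],ray(c,p))) for c,p in obs)
def proj(c,X):
    q=c["K"]@(c["R"]@np.asarray(X)+c["t"]);return q[:2]/q[2]
def down(yaw):  # tool z down; tool x axis at world angle yaw, tool y = at yaw-90
    q=(Rot.from_euler('z',yaw)*Rot.from_euler('x',np.pi)).as_quat();return [q[3],q[0],q[1],q[2]]
E
python3 - <<'E'
from h import *
s,d=cam("scene"),cam("side")
for n,p,q in [("keytop",(317,243),(167,279)),("keystand",(316,262),(171,303)),("brushknob",(322,209),(262,270)),("posttop",(252,178),(287,184)),("head",(235,188),(252,180)),
 ("pinkA",(291,230),(195,249)),("pinkB",(337,267),(131,320)),("turq",(306,270),(118,284)),("mug",(234,244),(156,210)),("creamer",(311,180),(325,240))]:
    X,e=tri((s,p),(d,q));print(n,X.round(3),round(e,4))
for p in[(222,247),(255,250),(277,181)]:print(plane(d,p,.015).round(3))
for p in[(203,210),(275,230),(283,219)]:print(plane(s,p,.015).round(3))
r=Rot.from_quat(np.roll(get_ee_rot(),-1)).as_matrix();print(r.round(2));w=cam("wrist");print(r.T@(w["C"]-get_tool_pos()),(r.T@w["R"].T).round(2))
a=cv2.resize(optics.camera("scene")[165:305,195:355],(800,700),interpolation=2);b=cv2.resize(optics.camera("side")[160:350,95:305],(800,724),interpolation=2)
cv2.imwrite("pics/c1.png",cv2.resize(a[:, :],(686,600)))
E
```

```text
keytop [0.605 0.298 0.108] 0.003
keystand [0.605 0.302 0.037] 0.0012
brushknob [0.459 0.188 0.084] 0.0037
posttop [ 0.509 -0.081  0.09 ] 0.0052
head [ 0.596 -0.06   0.096] 0.0005
pinkA [0.605 0.202 0.092] 0.0021
pinkB [0.621 0.386 0.091] 0.0014
turq [0.69  0.339 0.094] 0.0027
mug [0.758 0.131 0.085] 0.0013
creamer [0.367 0.057 0.084] 0.0043
[0.594 0.113 0.015]
[0.519 0.088 0.015]
[ 0.571 -0.179  0.015]
[ 0.684 -0.126  0.015]
[0.578 0.109 0.015]
[0.522 0.087 0.015]
[[ 0.89  0.45 -0.  ]
 [ 0.45 -0.89  0.  ]
 [ 0.   -0.   -1.  ]]
[ 0.08289823 -0.0002832  -0.14573626] [[-0.   -0.95 -0.32]
 [ 1.   -0.    0.  ]
 [-0.   -0.32  0.95]]
```

View pics/c1.png

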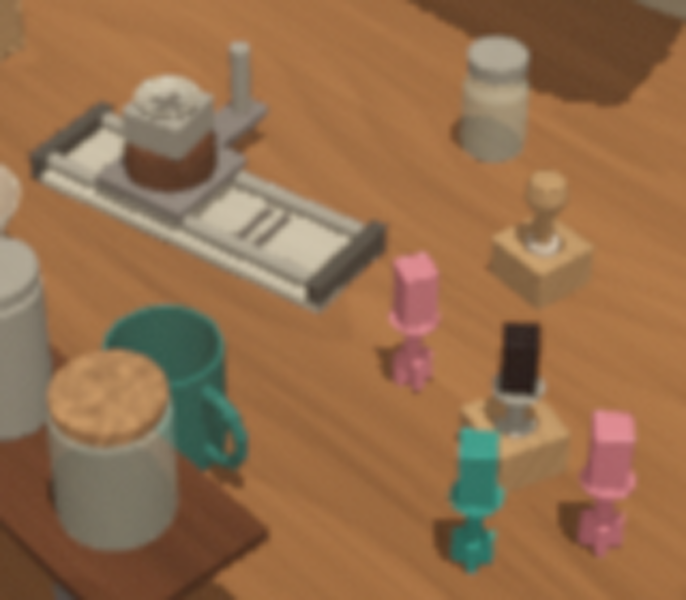

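The crop confirms the choice: the black square grip with a steel collar stands in the wooden block at (520,360). The two dark notch bars on the rail are at about (262,228), and the head's cross is at about (170,103). Next I look from above with the wrist camera.

Run:
```python
from h import *
import pickle
o=[]
for i,p in enumerate([(0.58,0.0,0.33),(0.58,0.14,0.33)]):
    try: manip.movep(p,down(0.0))
    except manip.IKError as e: print("IK",e); continue
    manip.dwell(.2);c=cam("wrist");im=optics.camera("wrist");o.append((c,im));cv2.imwrite(f"pics/w{i}.png",im)
    print(get_t(),get_joint_positions(),get_tool_pos())
pickle.dump(o,open("w.pkl","wb"))
```

```text
2.5583 [-2.02576673e-01  3.97311019e-01  1.14636860e+00 -1.29211593e-05
  1.59802548e+00  1.36879154e+00] [ 5.79990576e-01 -4.02034940e-04  3.29929707e-01]
3.425 [ 3.87369233e-02  4.38325422e-01  1.08679541e+00 -9.06191394e-05
  1.61647638e+00  1.61120252e+00] [0.58020255 0.13885137 0.33002437]
```

```bash
python3 -c "
import cv2,numpy as np
a=cv2.imread('pics/w0.png');b=cv2.imread('pics/w1.png')
cv2.imwrite('pics/w0b.png',cv2.resize(a,(800,600),interpolation=2))"
```

```text
(no output)
```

View pics/w0b.png

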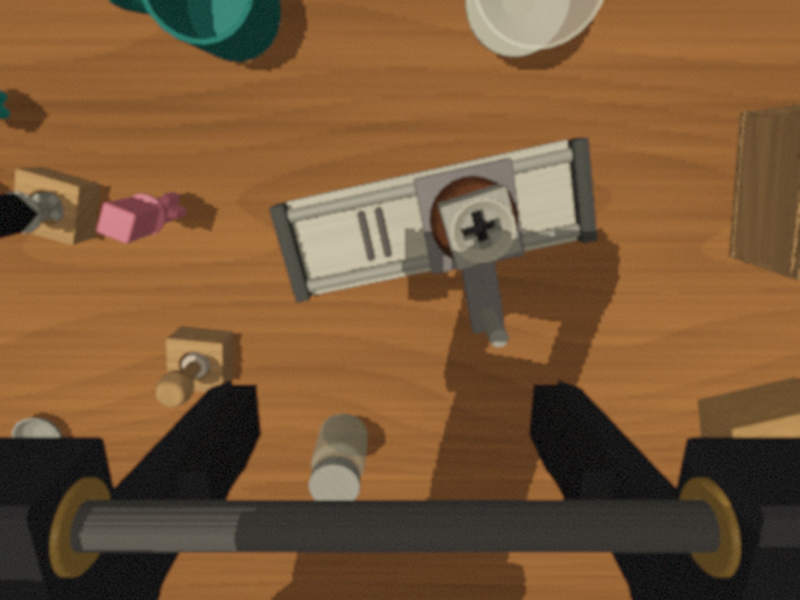

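View pics/w1.png

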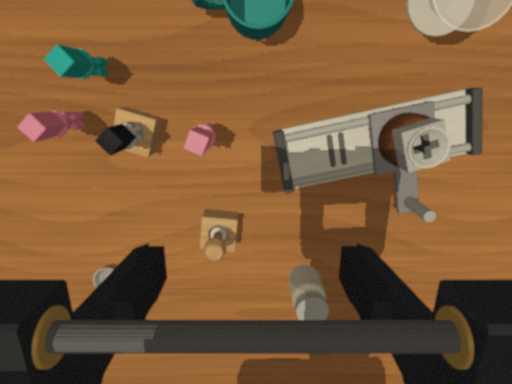

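In w0b (1.5625×), the post top is at (498,343), the socket cross at (480,227), and the notch bars' middle at (374,233). In w1 they are at (428,215), (427,146) and (339,148). The key's black grip in w1 is at (117,139), with pink ones on both sides at (40,125) and (200,139).

```bash
python3 - <<'E'
from h import *
import pickle
(c0,_),(c1,im1)=pickle.load(open("w.pkl","rb"));k=1.5625
T=lambda p,q:tri((c0,np.array(p)/k),(c1,q))
X={}
for n,p,q in [("post",(499,343),(429,215)),("sock",(480,227),(427,146)),("bars",(374.5,233),(339,148.5)),("barsA",(369.5,210),(336.5,135)),("barsB",(379.5,256),(341.5,162)),
 ("LA",(272,208),(276,133)),("LB",(300,301),(287,189)),("RA",(586,140),(479,89)),("pinkA",(120,223),(198,140)),("brush",(172,389),(214,251))]:
    X[n],e=T(p,q);print(n,X[n].round(4),round(e,4))
ex=X["RA"]-X["LA"];print("rail y dir angle from LA-RA",np.degrees(np.arctan2(-ex[1],-ex[0])))
for c,pts in((c0,[np.array(p)/k for p in[(272,208),(300,301),(586,140),(596,240)]]),(c1,[(276,133),(287,189),(479,89),(481,153)])):
    P=[plane(c,p,X["LA"][2]) for p in pts];print(np.array(P).round(4).tolist())
    print(np.degrees([np.arctan2(*(P[0]-P[2])[[1,0]]),np.arctan2(*(P[1]-P[3])[[1,0]]),np.arctan2(*(P[0]-P[1])[[1,0]])+90]))
# black key grip w1
g=im1.astype(int);m=((g.max(2)<45)).astype(np.uint8);m[200:]=0;m[:, 200:]=0
cs,_=cv2.findContours(m,0,2)
for c in cs:
    if cv2.contourArea(c)>60: print(cv2.boundingRect(c),cv2.minAreaRect(c),cv2.approxPolyDP(c,3,True)[:,0].tolist())
E
python3 -c "
import cv2
a=cv2.imread('pics/w1.png')
cv2.imwrite('pics/c2.png',cv2.hconcat([cv2.resize(a[90:190,80:180],(500,500),interpolation=2),cv2.resize(a[110:180,400:450],(300,500),interpolation=2)]))"
```

```text
post [ 0.5091 -0.085   0.0924] 0.0028
sock [ 0.6007 -0.064   0.0979] 0.0005
bars [0.5838 0.0174 0.021 ] 0.0004
barsA [0.603  0.0217 0.0181] 0.0004
barsB [0.5644 0.013  0.0241] 0.0013
LA [0.6064 0.1065 0.0257] 0.0001
LB [0.5221 0.0881 0.0203] 0.0027
RA [ 0.6626 -0.1647  0.0163] 0.0003
pinkA [0.6065 0.201  0.1009] 0.0016
brush [0.459  0.1904 0.0839] 0.0013
rail y dir angle from LA-RA 101.72409111274587
[[0.6062, 0.1065, 0.0257], [0.521, 0.0871, 0.0257], [0.6623, -0.1613, 0.0257], [0.5777, -0.1802, 0.0257]]
[ 101.83621863  101.9817422  5169.42615864]
[[0.6065, 0.1065, 0.0257], [0.5266, 0.0889, 0.0257], [0.6629, -0.1584, 0.0257], [0.5784, -0.1797, 0.0257]]
[ 102.0256866   100.91130054 5169.01217288]
(98, 125, 37, 29) ((116.00001525878906, 138.50001525878906), (24.748737335205078, 28.991374969482422), 45.0) [[121, 125], [108, 129], [118, 138], [117, 147], [113, 141], [113, 146], [109, 144], [111, 139], [109, 144], [108, 139], [102, 140], [104, 137], [98, 139], [111, 153], [125, 147], [134, 137]]
```

View pics/c2.png

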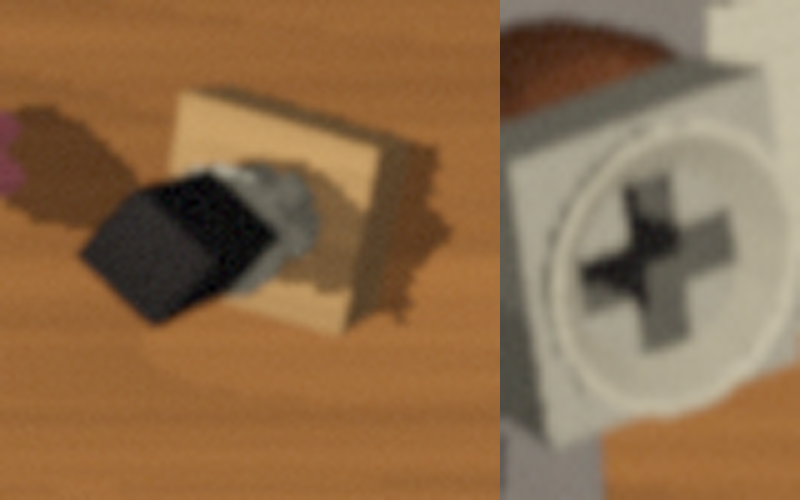

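Rail yaw is about 12°. The notch is about 83 mm ahead of the grinder, which fits a start travel of about 0.047. I pinch the post along the rail and push it while watching the force.

Run:
```python
from h import *
th=np.radians(12);uy=np.array([-np.sin(th),np.cos(th),0]);q=down(th)
P=np.array([0.511,-0.084,0.061])
manip.movep(P+[0,0,.1],q)
print(manip.movel(P,speed=.12,threshold=6),get_tool_pos(),get_force())
f0=np.array(get_force());claw.close();print("gap",get_finger_gap(),get_grip_force(),get_force())
manip.movel(P+uy*.05,speed=.08);s=.05
while s<.092:
    s+=.003;manip.movel(P+uy*s,speed=.05);manip.dwell(.1);f=np.array(get_force())-f0
    print(round(s,3),np.dot(f,uy).round(2),(f).round(1))
    if s>.08 and np.dot(f,uy)>-0.5: break
c=cam("scene");im=optics.camera("scene");cv2.imwrite("pics/s2.png",im)
print(get_t(),get_tool_pos())
```

```text
False [ 0.51146373 -0.08405344  0.06164907] [-0.1040104  -1.01055467 -0.11492759]
gap 0.015216914846684883 30.000033415853977 [ 0.15999943 -0.21709581 -0.91485579]
0.053 1.45 [-1.   1.3 -0.2]
0.056 1.57 [-0.6  1.5  0.5]
0.059 1.86 [-0.9  1.7  0.8]
0.062 1.92 [-1.7  1.6  0.2]
0.065 2.02 [-1.7  1.7  0. ]
0.068 1.89 [-1.8  1.5  1.3]
0.071 -8.41 [-1.1 -8.8 -1.1]
0.074 -22.52 [  0.1 -23.   -4.1]
0.077 -38.39 [ -0.8 -39.4  -8.5]
0.08 4.53 [-0.2  4.6  0.9]
10.95 [ 0.49427574 -0.00526892  0.06096744]
```

Run:
```python
from h import *
th=np.radians(12);uy=np.array([-np.sin(th),np.cos(th),0])
P=np.array([0.511,-0.084,0.061])
for s in (.082,.084,.086):
    manip.movel(P+uy*s,speed=.05);manip.dwell(.15);f=np.array(get_force());print(s,np.dot(f,uy).round(2),f.round(1))
    if f@uy<-4: break
claw.gripper_open();manip.dwell(.3);print(get_force(),get_t())
manip.movel(np.array(get_tool_pos())+[0,0,.12],speed=.2)
q=down(th)
manip.movep((0.585,0.04,.30),down(0));manip.dwell(.2)
c=cam("wrist");im=optics.camera("wrist");cv2.imwrite("pics/w2.png",cv2.resize(im[:300],(800,469),interpolation=2))
import pickle;pickle.dump((c,im),open("w2.pkl","wb"));print(get_t())
```

```text
0.082 5.74 [-1.5  5.6  1.3]
0.084 6.6 [-0.9  6.6 -0.3]
0.086 -4.85 [-0.8 -5.1 -2.4]
[0.31191471 0.23309282 0.62759452] 13.5917
15.2583
```

View pics/w2.png

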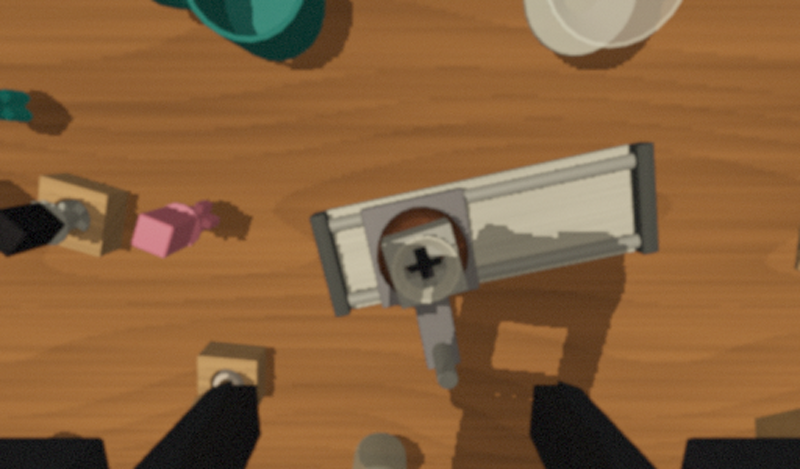

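The carrier is in the notch: the force changed sign there and the bars are now under it. The socket's cross is at (424,262). Next I measure the key's grip top and the head angle, then hover over the key for one close look.

Run:
```python
from h import *
import pickle
(c0,_),(c1,im1)=pickle.load(open("w.pkl","rb"));c2,im2=pickle.load(open("w2.pkl","rb"))
s=cam("scene");d=cam("side")
print("sock",plane(c2,np.array((424,262))/1.5625,.098),"post",plane(c2,np.array((447,379))/1.5625,.094))
K=np.array([plane(c1,p,.11) for p in[(96,141),(109,128),(123,139),(111,154.6)]]);print(K.round(4).tolist(),K.mean(0))
print([np.degrees(np.arctan2(*(K[(i+1)%4]-K[i])[[1,0]]))%90 for i in range(4)],[np.linalg.norm(K[(i+1)%4]-K[i]).round(4) for i in range(4)])
# hover near key offset so that the camera looks straight onto its top
X=K.mean(0)
manip.movep((X[0]+.01,X[1],.27),down(0));manip.dwell(.2)
c=cam("wrist");im=optics.camera("wrist");pickle.dump((c,im),open("w3.pkl","wb"));print(proj(c,X),get_t())
cv2.imwrite("pics/w3.png",cv2.resize(im[:260,100:400],(750,600*650//600-0),interpolation=2)[:600])
```

```text
sock [0.58585537 0.01915237 0.098     ] post [ 4.93764229e-01 -2.60729301e-04  9.40000000e-02]
[[0.6087, 0.3136, 0.11], [0.6229, 0.2971, 0.11], [0.6108, 0.2832, 0.11], [0.5933, 0.299, 0.11]] [0.60891509 0.29821468 0.11      ]
[np.float64(40.73462703669108), np.float64(48.97512895637311), np.float64(47.89823814596812), np.float64(43.5591112604324)] [np.float64(0.0219), np.float64(0.0184), np.float64(0.0236), np.float64(0.0212)]
[251.22173064 189.52275756] 16.5333
```

View pics/w3.png

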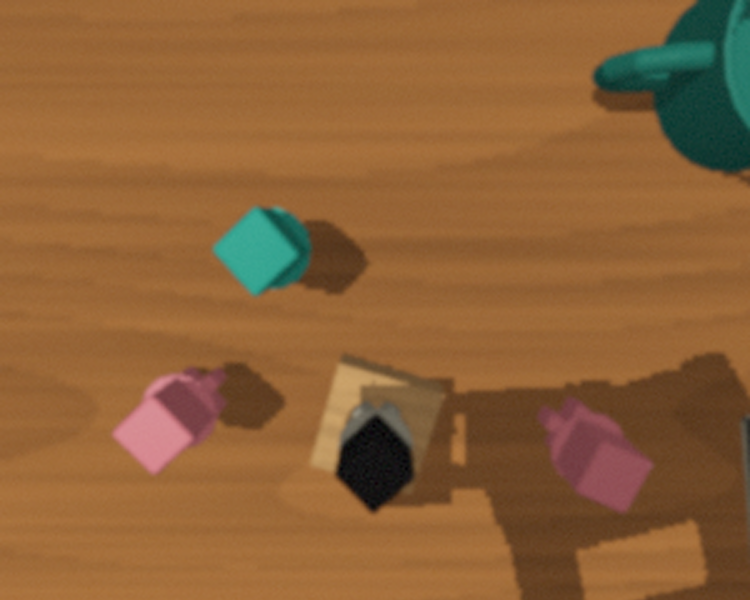

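The black top's corners are at (336,463), (413,463) and (374,511), so the grip stands at about 45° with its centre at about (375,463). The key is free of its neighbours, so I grasp it.

Run:
```python
from h import *
import pickle
(c0,_),(c1,im1)=pickle.load(open("w.pkl","rb"));c3,im3=pickle.load(open("w3.pkl","rb"))
px=np.array((375,463))/2.5+[100,0]
X,e=tri((c1,(109.8,140.6)),(c3,px));Y=plane(c3,px,.11);print(X,e,Y)
q=down(np.pi/4);P=np.array([(X[0]+Y[0])/2,(X[1]+Y[1])/2,.074])
manip.movep(P+[0,0,.09],q)
hit=manip.movel(P,speed=.1,threshold=5);print(hit,get_tool_pos(),get_force())
if not hit:
    claw.close();print("gap",get_finger_gap(),get_grip_force(),get_force())
    manip.movel(P+[0,0,.07],speed=.12);manip.dwell(.2);print(get_finger_gap(),get_force(),get_t())
    manip.movel(P+[0,0,.196],speed=.2)
    th=np.radians(15);S=np.array([.586,.0185,.27])
    manip.movep(S-.07*np.array([np.cos(th),np.sin(th),0]),down(th));manip.dwell(.2)
    c=cam("wrist");im=optics.camera("wrist");pickle.dump((c,im),open("w4.pkl","wb"));print(get_joint_positions()[5],proj(c,(.586,.0185,.1)),get_t())
    v=cv2.resize(im[60:380,170:370],None,fx=2.5,fy=2.5,interpolation=2)[:600];cv2.imwrite("pics/w4.png",v);print(v.shape)
```

```text
[0.60987256 0.29998089 0.10406671] 0.001761280928639276 [0.61333719 0.29939658 0.11      ]
False [0.61200411 0.29982707 0.07483931] [ 0.07119446 -1.13378694 -0.35966064]
gap 0.023856743985962554 29.565634466707706 [-1.66732004  0.09463442 -0.02550455]
0.023723150145436068 [-0.04043951  0.47570848 -1.66294866] 20.275
1.0834623253338458 [253.31022546 104.40757501] 22.5
(600, 500, 3)
```

View pics/w4.png

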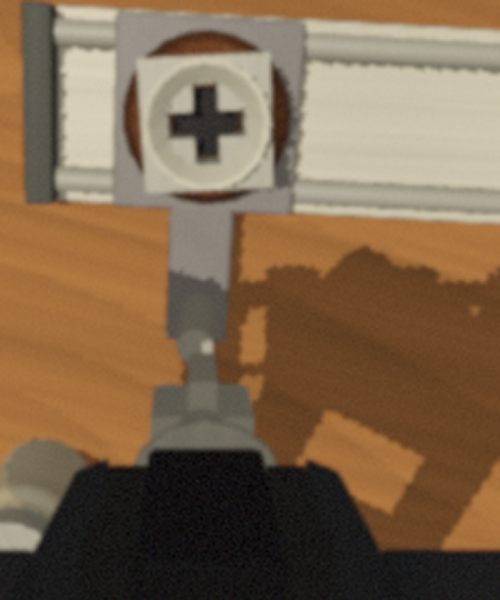

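The socket's cross centre is at (206,123), with arms at (168,126) and (243,122), so the head is about 3° off the tool. The key is held squarely, with its collar at (208,440). I compute the pose, go above the socket and lower the key gently.

Run:
```python
from h import *
import pickle
c,im=pickle.load(open("w4.pkl","rb"))
f=lambda p,z:plane(c,np.array(p)/2.5+[170,60],z)
S=f((206,123),.095)
C=[f(p,.1) for p in[(137,60),(270,52),(276,187),(148,192)]]
an=[(np.degrees(np.arctan2(*(C[(i+1)%4]-C[i])[[1,0]]))+45-15)%90-45+15 for i in range(4)]
a,b=f((168,126),.092),f((243,122),.092);ac=(np.degrees(np.arctan2(*(b-a)[[1,0]]))+45-15)%90-45+15
print(S,np.mean(C,0),an,ac)
yaw=np.mean(an+[ac,ac]);S=(S+np.mean(C,0))/2;print("yaw",yaw,S)
q=down(np.radians(yaw));np.save("sock.npy",[S[0],S[1],np.radians(yaw)])
manip.movep((S[0],S[1],.21),q);manip.dwell(.2);f0=np.array(get_force())
hit=manip.movel((S[0],S[1],.1475),speed=.04,threshold=4);manip.dwell(.1)
print(hit,get_tool_pos(),np.array(get_force())-f0,get_wrist_torque(),get_t())
im=optics.camera("side");cv2.imwrite("pics/s5.png",cv2.resize(im[100:260,170:330],(600,600),interpolation=2))
```

```text
[0.58134432 0.01812275 0.095     ] [0.58128612 0.01741869 0.1       ] [np.float64(18.31513494165469), np.float64(19.20336745932329), np.float64(17.28560820883166), np.float64(18.58527366978405)] 18.02061186530007
yaw 18.238434668365638 [0.58131522 0.01777072 0.0975    ]
False [0.58136476 0.01780064 0.14758121] [ 0.41087223 -0.3260303  -0.45185476] [ 0.13055001 -0.27873333  0.01988145] 24.9583
```

It slid in without contact. Now I press it home in small steps.

Run:
```python
from h import *
x,y,w=np.load("sock.npy");q=down(w);z=.1475;f0=-1.5
while z>.128:
    z-=.001 if z<.1465 else .002
    manip.movel((x,y,z),speed=.02);manip.dwell(.1);f=get_force();print(round(z,4),round(get_tool_pos()[2],4),np.round(f,1))
    if f[2]>16: break
manip.dwell(.3);print(get_force(),get_finger_gap(),get_grip_force(),get_t())
a=optics.camera("side");b=optics.camera("scene")
cv2.imwrite("pics/s6.png",cv2.hconcat([cv2.resize(a[90:270,170:330],(400,450),interpolation=2),cv2.resize(b[120:255,190:310],(400,450),interpolation=2)]))
```

```text
0.1455 0.1453 [ 2.  -0.  -1.8]
0.1445 0.1445 [ 1.9  0.5 -1.9]
0.1435 0.1437 [1.  1.  1.8]
0.1425 0.1427 [1.1 0.1 3. ]
0.1415 0.1416 [1.7 0.2 4.5]
0.1405 0.1406 [1.1 0.8 4.5]
0.1395 0.1397 [1.3 0.8 5.3]
0.1385 0.1389 [1.2 0.2 6.5]
0.1375 0.138 [1.1 1.5 8. ]
0.1365 0.1377 [ 0.4  1.  12.3]
0.1355 0.1375 [ 0.2  1.2 17.7]
[-1.35918508  0.52084937 16.69255662] 0.02390074524686798 29.640835113823414 29.1583
```

View pics/s6.png

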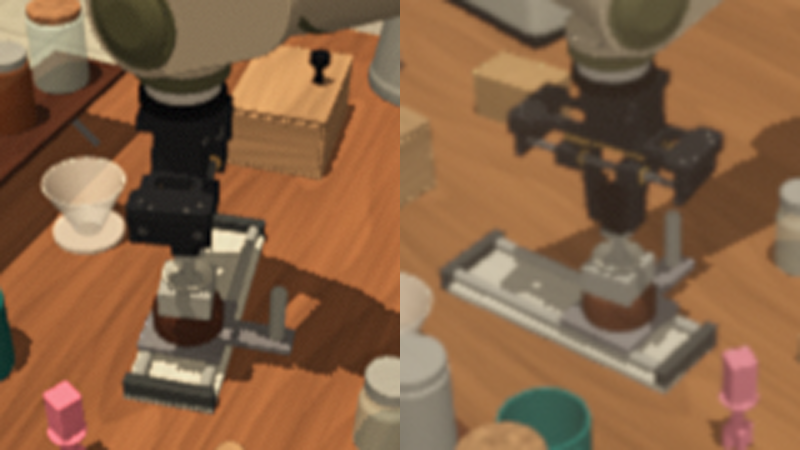

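The key sits fully in the socket with its collar at the head, and the carrier is still in its detent. The force curve matches the catch: a spring over about 6 mm, then a hard stop. I hand it in while pressing with about 17 N.

```bash
python3 -c "
from rig import *
print(manip.sign_off(),get_t())"
```

```text
the job is handed in; nothing more can be done
the job is handed in; nothing more can be done
```

I handed the job in at about 29 s: the carrier is in its detent, the key is pressed fully home against the catch and still gripped with about 17 N down, and nothing else was touched as far as I could see, though the wrist read 38 N as the carrier crossed the detent bar.

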